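Ease the wedge out from under the drying board

ROBOT

A 7-joint arm with a two-finger parallel gripper is mounted at the origin on the work surface. World frame = base frame: x ahead of the robot, y to its left, z up, the work surface at z = 0. Lengths are in m, angles in rad, forces in N, time in s.
With the tool pointing down it reaches from about 0.4 to 0.875 m from the base axis. Payload 19.3 kg.
Tool frame: the origin (TCP) lies midway between the tips of the shut fingers; the grasp point (between the pads) lies 19 mm behind it (bot.pinch_z is the distance from the TCP to the grasp point, in m); z points along the fingers, y is the direction in which the jaws open and shut (so a half turn about z gives the same grasp; the last joint's range is limited). The gripper opens to 85 mm and grips with 20 to 120 N. Pads are 22 mm wide; open, the fingers measure 114 mm over their backs; the gripper's body (76 mm by 85 mm) begins 54 mm behind the grasp point. The pads swing forward as they close: fully open they stand 13 mm farther back than shut.
Start: joints at [1.234, 0.521, -0.036, 1.599, 0.021, 1.021, -0.113], TCP at [0.165, -0.603, 0.231] pointing down, gripper open.
Joint ranges: [-2.91, 2.91], [-0.3, 2.13], [-1.5, 1.42], [0.17, 2.43], [-1.26, 4.41], [0.16, 1.93], [-2.52, 2.52]. Speed limits (rad/s): [1.89, 1.89, 2.39, 2.39, 3.01, 3.01, 3.01].

INTERFACE

Orientations are given as [roll, pitch, yaw] about the fixed x, y, z axes, in that order (R = Rz(yaw) Ry(pitch) Rx(roll)).
In Python, from workcell import bot gives the robot as it stands. The module is installed in compiled form; this text tells all that it offers.
- The arm moves only by the tool move_arm, never from a script. Its argument "moves" is text: rows parted by semicolons, each of 4 numbers parted by spaces: the shift along the tool's x, y, z in mm, then the turn about the tool's z in rad. In form: dx dy dz yaw; .... A call has exactly 10 rows; each row is the pose to reach, as a shift and turn from the pose commanded when the call began, along the tool's axes at that moment; what a row does not reach only later rows make up. A row lasts 1/12 s, in which the tool goes at most 41.7 mm and 7.16 degrees, less where a joint would pass 70% of its speed; a pose out of reach is approached as far as the arm can. A call with a gripper value outside its range is refused whole. "grip" is the opening, from 0 (shut) to 1 (fully open), set as the call begins (left out, the last holds). The fingers move at their own pace and stop on an object; "grip_force" is the grip in N (left out, the last holds). Time passes only in rows, so rows that repeat a pose let the fingers close, or fill a call up. It gives the time, the measured TCP pose, the force and the opening at its end, in the units of the state.
- bot.observe(): the state, without advancing time (a new reading comes with each control period).
- bot.grab_frame(name): name is "scene" or "top"; returns a dict with "frame" (400x640x3 uint8, red, green, blue), "z_map" (400x640 float32, m along the optical axis (not along the pixel's ray), 0 where there is no reading), "K" (3x3 intrinsics, pixels), "dist" ([k1, k2, p1, p2, k3] as OpenCV has them; the pictures are not rectified), "eye" and "attitude" of the camera in the world. Camera axes: x right, y up, looking along -z (the intrinsics and any distortion apply to the point x, -y, -z); pixel columns grow to the right and rows downward; lengths in m; the calibration is good to about 2 mm. A picture is of the moment at which its call begins.
- bot.job_done(): hands the job in, once; it reports no verdict.
Trained networks look in a picture, given as the dict that the camera call returned (one of the last four; its "shot" number tells which), for a name from the list of things; names that differ only in an ending like _2 or _b are one class to them, and where a whole thing is asked for, a point or a joint stands for the part that bears it (a point fixed in the world has none). Each returns a list of dicts, best first, with "conf" (0 to 1); they miss things now and then, are a little off and sometimes report something else, mostly with a low value. They report only what shows in the picture. A call takes as long as a camera call. They do not tell look-alikes from the thing itself.
- bot.search_frame(picture, label): "at" ([column, row] in pixels, amid what is visible of it).
- bot.pinpoint(picture, label): "at" ([column, row] in pixels: a listed point, or the origin of a listed thing).
The state is a dict: "clock": time; "qpos": joint angles; "qd": joint speeds; "joint_efforts": joint torques, N m; "position": TCP position; "tool_rot": TCP orientation; "force": force on the tool from outside, world axes, zero at the start; "moment": the same for the moment, N m; "grip_width": finger opening in m.
Only numpy, scipy, OpenCV 4.12 (cv2) and the standard library are available. Lean on these libraries where they do the work, as an engineer would, in place of code of your own. Each camera call takes 0.05 s, during which the arm holds its last target. There are 200 camera calls.

TASK

The chopping board with the colander on it has drained and is to lie flat again. Move aside whatever stands in the way behind the wooden wedge that props the board up, leaving it upright on the table, then ease the wedge out backward in small tugs, without running it into anything, so that the board comes down slowly onto its feet, not dragged along, and the colander stays standing where it is. Lay the wedge inside the white enamel bowl for washing, leaving the bowl and the jug where they are.

Things in the scene. Friction and masses are not known exactly. Their poses are not given: they have to be found in the camera images.
- wedge_grip (a point): Grip point on the wooden wedge: midway between its side faces, 25 mm from the butt end face, 18 mm above the sole. y runs along the wedge from butt to thin end (under the board), x across its 40 mm width, z up; backward is -y. At first about 55 mm of the butt end stick out from under the board. Drawing it out takes 5 to 20 N; the board's feet land after 87 mm, the thin end is clear after 95.
- wedge_center (a point): Centre of the wedge, 75 mm from both ends and 11.5 mm above its sole (half its height there). Same axes as wedge_grip. The wedge is beech, 110 g, 150 long x 40 wide; 42 high at the butt end, falling evenly to 4 at the thin end; its flat sole lies on the table.
- wedge_tip (a point): Middle of the wedge's thin end face, 2 mm above the sole. Same axes as wedge_grip.
- board: Chopping board of light wood, 250 (x) x 380 (y) x 28 thick, about 2.4 kg, on four rubber feet 6 mm high (22 diameter, at x +-100, y +-160). Origin: middle of the board at the level of the feet's soles; the wood's top is 34 mm above it. Its -y edge rests on the wedge, tilting it about 0.06 rad at the start; the feet at its +y end stand on the table, loose.
- board_edge (a point): Middle of the board's raised (-y) edge, at the underside of the wood; it is 27 to 29 mm above the table at the start and 6 mm when the board lies flat.
- board_far (a point): Middle of the far (+y) end of the board at the soles of its feet, on the table, 171 mm from the board's middle; the board tips about this line as it comes down.
- colander: Yellow plastic colander standing loose on the board (180 g, rim 176 mm diameter, 85 high, foot 96 mm diameter; two ear handles reach 116 mm from its axis along its +-y). Origin: centre of its underside.
- bowl: White enamel bowl with a blue rim, loose on the table, 650 g, 64 high; outside diameter 234 at the rim, 172 at the floor; the wall is 3 mm thick and flares outward. Origin: centre of its underside; the inner floor (about 166 mm across) is 3 mm above it.
- tin_center (a point): Centre, half-way up, of the closed tin of beans: upright cylinder, 65 diameter, 78 high, 260 g. One of tin, jar and mill stands at the start close behind the butt end of the wedge (30 to 50 mm gap), in its way; the other two stand to either side of the wedge, clear of its path.
- jar_center (a point): Centre, half-way up, of the stoneware mustard jar: upright, 62 diameter up to 66 mm above the table, shoulder to 82, then a cork stopper of 52 diameter up to 96; 300 g.
- mill_center (a point): Centre, half-way up, of the wooden pepper mill: upright, 140 high, 220 g; foot 54 diameter, waist about 40 (50 to 95 mm above the table), head 46 diameter from 95 to 125 mm.
- jug_center (a point): Middle of the glass measuring jug (axis of the body, half-way up): 96 diameter at the rim, 125 high, 450 g; its handle reaches 84 mm from the axis along the jug's +y. (A metal can opener, 185 high, is clamped to the far table edge beyond the work.)
Mind the look-alikes: they are no part of the job. Several things look just like the bowl: the one meant starts farthest to the robot's right.

How it is judged:
On the way, in this order (a step that is already met when the one before it is completed fails the run):
1. the wedge is part-way out and the board, still resting on it, is part-way down (angle between board's own z axis and vertical between 0.014 and 0.046 rad and y of wedge_tip in the frame of board above -0.19 m), for 0.2 s.
2. the board lies flat on its feet and the wedge is clear of it (angle between board's own z axis and vertical below 0.008 rad and y of wedge_tip in the frame of board below -0.19 m), for 0.2 s.
At the end, for the whole second after the job is handed in: Board flat on its feet (0.008 rad), far end within 25 mm of its start; wedge at rest in the bowl, centre within 60 mm of its axis and below 55 mm; tin, jar, mill upright on the table; colander within 40 mm, bowl 30 mm, jug 20 mm of their starts, upright (angle between board's own z axis and vertical below 0.008 rad and height (world z) of board_edge below 0.009 m and distance of board_far from where it was at the start of the episode below 0.025 m and horizontal distance between wedge_center and bowl below 0.06 m and height (world z) of wedge_center below 0.055 m and horizontal distance between wedge_tip and bowl below 0.118 m and linear speed of each of wedge, tin, jar, mill below 0.02 m/s and angle between each of tin_center, jar_center, mill_center's own z axis and vertical below 0.1 rad and height (world z) of tin_center below 0.043 m and height (world z) of jar_center below 0.052 m and height (world z) of mill_center below 0.074 m and angle between colander's own z axis and vertical below 0.06 rad and distance of colander from where it was at the start of the episode below 0.04 m and angle between each of bowl, jug_center's own z axis and vertical below 0.08 rad and distance of bowl from where it was at the start of the episode below 0.03 m and distance of jug_center from where it was at the start of the episode below 0.02 m); the robot touches nothing.
It fails at once if the board is dragged along: its far end moves more than 25 mm (distance of board_far from where it was at the start of the episode above 0.025 m).
It fails at once if the board is let fall: it tips faster than 0.7 rad/s (angular speed of board above 0.7 rad/s).
It fails at once if the colander tips by more than 0.25 rad or is shifted more than 40 mm, or the tin, jar or mill is knocked over (angle between colander's own z axis and vertical above 0.25 rad or distance of colander from where it was at the start of the episode above 0.04 m or angle between any of tin_center, jar_center, mill_center's own z axis and vertical above 0.6 rad).
It fails at once if the wedge is pushed against the tin, the jar, the mill or the jug with more than 0.7 N (contact force between wedge and tin above 0.7 N or contact force between wedge and jar above 0.7 N or contact force between wedge and mill above 0.7 N or contact force between wedge and jug above 0.7 N).
It fails at once if the jug is moved more than 20 mm or tipped, or the bowl is moved more than 30 mm or tipped (distance of jug_center from where it was at the start of the episode above 0.02 m or angle between any of jug_center, bowl's own z axis and vertical above 0.2 rad or distance of bowl from where it was at the start of the episode above 0.03 m).
It also fails if it takes over 61 s, if anything falls off the work surface, if the arm or the gripper's body presses on something with over 40 N, if the wrist force passes 120 N, or if a joint passes its speed limit or range.

## Working session

There is one attempt and no reset: what is moved stays moved. The work goes in short steps, Python scripts to look and compute and a tool call to move; the robot and the scene stay as the last step left them, time stands still between calls to the robot, and variables do not carry over. Pictures are saved under pics/ and viewed, about 8 in all and at most 12, crops included, and the job is handed in when it is done.

Besides the shell and the picture viewer there is one more tool, called after "Request:" as name(argument=value, ...), one argument or row to a line, values as JSON. move_arm: Moves the arm, as the interface text tells. Its arguments: {"type":"object","properties":{"moves":{"type":"string"},"grip":{"type":"number"},"grip_force":{"type":"number"}},"required":["moves"]}

```bash
mkdir -p pics; cat > h.py <<'E'
import numpy as np, cv2
from scipy.spatial.transform import Rotation as Ro
from workcell import bot
def Rm(a):
    a=np.array(a,float)
    if a.shape==(3,3): return a
    if a.size==4: return Ro.from_quat(a).as_matrix()
    return Ro.from_euler('xyz',a).as_matrix()
def ray(p,uv):
    n=cv2.undistortPoints(np.array([[uv]],float),p['K'],np.array(p['dist'],float))[0,0]
    return np.array(p['eye']),Rm(p['attitude'])@np.array([n[0],-n[1],-1.])
def dep(p,uv):
    u,v=int(round(uv[0])),int(round(uv[1]));z=p['z_map'][max(v-1,0):v+2,max(u-1,0):u+2];z=z[z>0]
    if z.size==0:return None
    e,d=ray(p,uv);return e+d*np.median(z)
def atz(p,uv,z):
    e,d=ray(p,uv);return e+d*(z-e[2])/d[2]
def tri(p,a,q,b):
    e,d=ray(p,a);f,g=ray(q,b);A=np.stack([d,-g],1);s=np.linalg.lstsq(A,f-e,rcond=None)[0]
    x=e+d*s[0];y=f+g*s[1];return (x+y)/2,np.linalg.norm(x-y)
def cloud(p):
    v,u=np.mgrid[0:400,0:640];n=cv2.undistortPoints(np.stack([u.ravel(),v.ravel()],1).astype(float)[:,None],p['K'],np.array(p['dist'],float))[:,0]
    z=p['z_map'].ravel()[:,None];c=np.c_[n[:,0],-n[:,1],-np.ones(len(n))]*z
    w=c@Rm(p['attitude']).T+np.array(p['eye']);w[z[:,0]==0]=np.nan;return w.reshape(400,640,3)
E
python3 - <<'E'
from h import *
np.set_printoptions(precision=4,suppress=True)
s=bot.observe();print(s['clock'],s['position'],s['tool_rot'],s['grip_width'],bot.pinch_z)
P={n:bot.grab_frame(n) for n in('scene','top')}
for n,p in P.items():
    cv2.imwrite(f'pics/{n}0.png',p['frame'][...,::-1]);print(n,p['eye'],p['attitude'])
    np.savez(f'{n}0.npz',**{k:p[k] for k in('frame','z_map','K','dist','eye','attitude')})
for l in 'wedge_grip wedge_center wedge_tip board board_edge board_far colander bowl tin_center jar_center mill_center jug_center'.split():
    r={n:bot.pinpoint(P[n],l) for n in P}
    for n in P:
        for d in r[n][:4]: print(l,n,np.round(d['at'],1),round(d['conf'],2),dep(P[n],d['at']))
    if r['scene'] and r['top']: print('   tri',*tri(P['scene'],r['scene'][0]['at'],P['top'],r['top'][0]['at']))
E
```

```text
0.0 [ 0.1647 -0.6026  0.2307] [-3.1405  0.0001  0.2668] 0.0856553776286967 0.0187
scene [0.8864 0.5572 1.0624] [0.6157 0.0155 2.4913]
top [ 0.2379 -0.0287  1.383 ] [ 0.1814  0.0167 -1.5424]
wedge_grip scene [276.7 219.3] 0.75 [ 0.5868 -0.0534  0.0365]
wedge_grip top [381.5 175. ] 0.69 [ 0.5488 -0.1493  0.1272]
wedge_grip top [345.  173.3] 0.62 [ 0.5749 -0.0587  0.0311]
   tri [ 0.5746 -0.1446 -0.0706] 0.06432463548028182
wedge_center scene [288.6 231. ] 0.63 [0.5877 0.0075 0.0539]
wedge_center top [325.2 175.5] 0.74 [ 0.5621 -0.0051  0.0528]
   tri [ 0.5741 -0.0079  0.0188] 0.009778637170494518
wedge_tip top [268.9 179.6] 0.23 [0.5471 0.1462 0.0527]
wedge_tip top [382.1 175.8] 0.18 [ 0.5472 -0.151   0.1255]
board top [267.8 173.6] 0.92 [0.5643 0.1503 0.0501]
board top [334.5 170.5] 0.45 [ 0.577  -0.0298  0.051 ]
board_edge scene [282.5 228.1] 0.68 [ 0.5968 -0.0075  0.0584]
board_edge top [334.8 170.8] 0.63 [ 0.5812 -0.0307  0.0314]
board_edge top [356.6 127.7] 0.19 [ 0.6844 -0.0856  0.0942]
   tri [ 0.5848 -0.0307  0.0171] 6.176978598472653e-05
board_far scene [377.9 318.5] 0.94 [0.5
[... 340 characters left out ...]
49]
bowl scene [231.2 138.1] 0.68 [ 0.518  -0.4277  0.0065]
bowl top [441.5 298.1] 0.94 [ 0.2456 -0.3244  0.0017]
bowl top [475.6 198. ] 0.62 [ 0.5207 -0.4219  0.003 ]
   tri [ 0.2409 -0.3171  0.013 ] 0.01335479455937082
tin_center top [377.9 212.9] 0.67 [ 0.4599 -0.1456  0.0748]
jar_center scene [235.1 226.4] 0.82 [ 0.7018 -0.0679  0.0934]
mill_center scene [263.2 184.7] 0.84 [ 0.5703 -0.1344  0.0977]
mill_center scene [377.1 321.4] 0.58 [0.5607 0.336  0.0355]
mill_center top [381.  178.5] 0.75 [ 0.5429 -0.1494  0.1136]
   tri [ 0.5572 -0.1561  0.0639] 0.006088882426131325
jug_center top [433.7 120.2] 0.57 [ 0.743  -0.3083  0.0053]
jug_center top [325.4 176.2] 0.43 [ 0.5602 -0.0057  0.0525]
```

View pics/scene0.png

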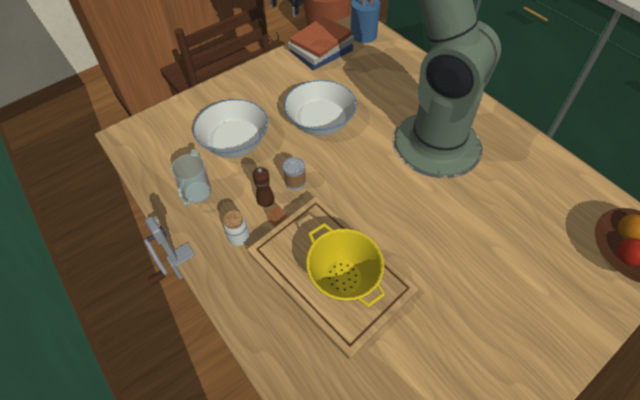

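View pics/top0.png

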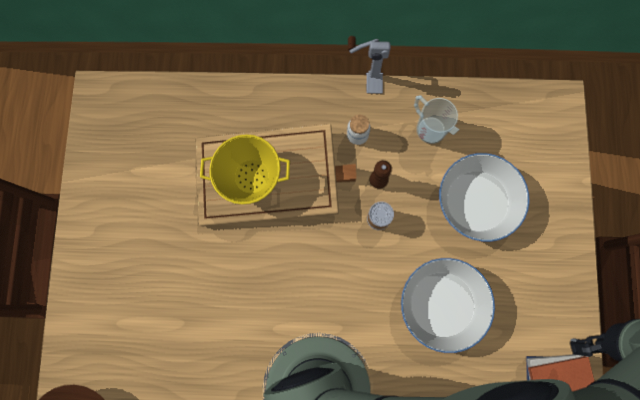

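The scene view shows the mill (263,185) directly behind the wedge butt (277,214), with the tin (294,172) and jar (236,230) to either side. In the top view, the bowl farthest right is the upper one at (484,198). Its twin is at (447,306).

```bash
python3 - <<'E'
from h import *
from scipy.optimize import least_squares
np.set_printoptions(precision=4,suppress=True)
P={n:dict(np.load(f'{n}0.npz')) for n in('scene','top')}
W={n:cloud(P[n]) for n in P}
A=np.concatenate([W[n].reshape(-1,3) for n in W]);src=np.repeat([0,1],256000);A_ok=~np.isnan(A[:,0])
def circ(q):
    f=lambda s:np.hypot(q[:,0]-s[0],q[:,1]-s[1])-s[2]
    return least_squares(f,[*np.median(q[:,:2],0),.03],loss='soft_l1',f_scale=.002).x
def sel(c,r,z0,z1,s=None):
    m=A_ok&(np.hypot(A[:,0]-c[0],A[:,1]-c[1])<r)&(A[:,2]>z0)&(A[:,2]<z1)
    if s is not None:m&=src==s
    return A[m]
for nm,c,z in(('mill',(.555,-.15),(.098,.122)),('millfoot',(.555,-.15),(.008,.04)),('tin',(.465,-.14),(.01,.07)),('jar',(.69,-.085),(.01,.06))):
    for s in(None,0,1):
        q=sel(c,.055,*z,s); print(nm,s,len(q),circ(q) if len(q)>8 else'',sel(c,.05,.02,.3,s)[:,2].max() if len(q) else '')
q=sel((.52,-.42),.15,.056,.075);print('bowl rim',len(q),circ(q),q[:,2].max())
q=sel((.745,-.31),.1,.1,.14);print('jug rim',len(q),circ(q) if len(q)>5 else'')
for s in(0,1):
    q=sel((.575,-.06),.05,.02,.05,s);q=q[(q[:,1]<-.025)];print('wedge',s,len(q),q.min(0),q.max(0))
# board top plane
q=sel((.55,.14),.3,.028,.064);X=np.c_[q[:,:2],np.ones(len(q))];k=np.linalg.lstsq(X,q[:,2],rcond=None)[0]
i=abs(X@k-q[:,2])<.003;k=np.linalg.lstsq(X[i],q[i,2],rcond=None)[0];i=abs(X@k-q[:,2])<.0025;print('plane',k,i.sum())
r=cv2.minAreaRect((q[i,:2]*1000).astype(np.float32));print(r,cv2.boxPoints(r))
p=P['scene']['frame'];a=cv2.resize(p[160:260,210:330],None,fx=5,fy=5,interpolation=2)
b=cv2.resize(P['top']['frame'][110:240,320:440],None,fx=4,fy=4,interpolation=2)
cv2.imwrite('pics/crop1.png',np.hstack([cv2.resize(a[:,:],(380,320)),cv2.resize(b,(400,320))])[...,::-1])
# wedge rusty colour mask on top
w=W['top'];f=cv2.cvtColor(P['top']['frame'],cv2.COLOR_RGB2HSV);print(f[173,345],f[173,342])
for n,(v0,v1,u0,u1) in(('top',(160,188,330,365)),('scene',(200,226,262,292))):
    f=P[n]['frame'].astype(float)[v0:v1,u0:u1];m=(f[...,0]-f[...,2]>30)&(f[...,1]/f[...,0]<.68)
    q=W[n][v0:v1,u0:u1][m];q=q[(q[:,2]<.05)&(q[:,2]>.012)];print(n,len(q),q.min(0),q.max(0),np.median(q,0));t=q[q[:,2]>.025]
    print(np.round(t[np.argsort(t[:,1])][:6],4)); print(cv2.minAreaRect((t[:,:2]*1000).astype(np.float32)))
E
```

```text
mill None 115 [ 0.5652 -0.1522  0.0216] 0.1445154393631085
mill 0 78 [ 0.5641 -0.1529  0.0228] 0.1441151606948169
mill 1 37 [ 0.5668 -0.1537  0.0228] 0.1445154393631085
millfoot None 226 [ 0.5653 -0.1524  0.0247] 0.1445154393631085
millfoot 0 138 [ 0.5641 -0.1529  0.0258] 0.1441151606948169
millfoot 1 88 [ 0.5661 -0.1536  0.025 ] 0.1445154393631085
tin None 357 [ 0.4556 -0.1522  0.0303] 0.08597072506093129
tin 0 263 [ 0.4547 -0.1533  0.0316] 0.08597072506093129
tin 1 94 [ 0.4539 -0.1524  0.0287] 0.08531358315506465
jar None 345 [ 0.695  -0.0917  0.0301] 0.1034858655110491
jar 0 222 [ 0.694  -0.0925  0.0311] 0.10243061051797497
jar 1 123 [ 0.6958 -0.0926  0.0305] 0.1034858655110491
bowl rim 1541 [ 0.5126 -0.4246  0.1144] 0.07477267074889471
jug rim 1055 [ 0.7131 -0.2978  0.0457]
wedge 0 248 [ 0.5544 -0.0888  0.0212] [ 0.5979 -0.041   0.0483]
wedge 1 331 [ 0.5322 -0.0887  0.0204] [ 0.611  -0.0258  0.0498]
plane [ 0.0082 -0.0465  0.0477] 10642
((559.9107055664062, 96.62332153320312), (292.7699890136719, 503.2109375), 5.748330116271973) [[ 389.0612  332.3018]
 [ 439.4624 -168.3787]
 [ 730.7601 -139.0551]
 [ 680.359   361.6254]]
[ 12 152 139] [ 13 154  83]
top 300 [ 0.556  -0.0857  0.0166] [ 0.5984 -0.0337  0.0462] [ 0.5758 -0.0611  0.0341]
[[ 0.5622 -0.0857  0.0432]
 [ 0.5682 -0.0857  0.0414]
 [ 0.5651 -0.0857  0.0429]
 [ 0.5773 -0.0857  0.0386]
 [ 0.5588 -0.0857  0.0459]
 [ 0.5709 -0.0856  0.0419]]
((577.12060546875, -59.75363540649414), (40.372459411621094, 51.91474151611328), 2.416097402572632)
scene 226 [ 0.5543 -0.1366  0.0133] [ 0.598  -0.0444  0.0466] [ 0.5784 -0.0706  0.0369]
[[ 0.5823 -0.1361  0.0334]
 [ 0.5837 -0.1357  0.0251]
 [ 0.5831 -0.1356  0.0296]
 [ 0.5811 -0.1332  0.0307]
 [ 0.5775 -0.1329  0.0328]
 [ 0.5823 -0.1318  0.0282]]
((580.2529907226562, -90.491943359375), (36.53675842285156, 91.19065856933594), 4.13042688369751)
```

View pics/crop1.png

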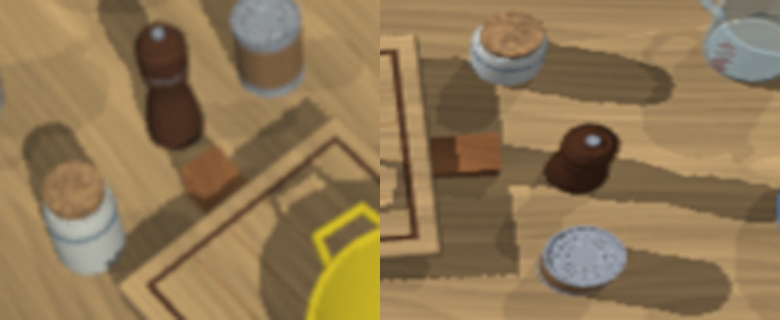

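The crop shows the reddish wedge butt at (210,178) and (470,155), with the mill close behind it. Tin and jar are clear to the sides. Next I get the wedge heading and plan the first move, to above the mill.

```bash
cat >> h.py <<'E'
def rel(xyz,yaw,cur=None):
    s=bot.observe();p=np.array(s['position']);R=Rm(s['tool_rot']);y0=Ro.from_matrix(R).as_euler('xyz')[2]
    d=R.T@(np.array(xyz)-p)*1000;dy=(-(yaw-y0)+np.pi)%(2*np.pi)-np.pi
    print('clk %.2f pos'%s['clock'],np.round(p,4),'yaw %.3f'%y0,'F',np.round(s['force'],1),'w %.4f'%s['grip_width'],'-> rel',np.round(d,1),'turn %.3f'%dy)
E
python3 - <<'E'
from h import *
p=dict(np.load('top0.npz'));w=cloud(p)
f=p['frame'].astype(float)[160:188,330:365];m=(f[...,0]-f[...,2]>30)&(f[...,1]/f[...,0]<.68)
q=w[160:188,330:365][m];q=q[q[:,2]>.02]
L=[]
for y in np.arange(-.084,-.044,.004):
    t=q[abs(q[:,1]-y)<.002]
    if len(t)>3:L.append((y,t[:,0].min(),t[:,0].max(),len(t)))
L=np.array(L);print(np.round(L,4));print(np.polyfit(L[:,0],L[:,1],1),np.polyfit(L[:,0],L[:,2],1),np.polyfit(L[:,0],L[:,1:3].mean(1),1))
b=q[q[:,1]<-.08];print(np.round(b[np.argsort(b[:,0])][:,:],4)[::3])
rel([.565,-.153,.24],1.63); print(Rm(bot.observe()['tool_rot']))
E
```

```text
[[-0.084   0.5588  0.5971 24.    ]
 [-0.08    0.5586  0.5962 17.    ]
 [-0.076   0.5576  0.5975 30.    ]
 [-0.072   0.5579  0.5965 16.    ]
 [-0.068   0.5586  0.5968 31.    ]
 [-0.064   0.5583  0.5961 16.    ]
 [-0.06    0.5576  0.5974 31.    ]
 [-0.056   0.5569  0.5946 15.    ]
 [-0.052   0.557   0.595  30.    ]
 [-0.048   0.557   0.595  15.    ]
 [-0.044   0.5572  0.5954 28.    ]]
[-0.04532008  0.55486958] [-0.0553344   0.59258953] [-0.05032724  0.57372955]
[[ 0.5588 -0.0857  0.0459]
 [ 0.5601 -0.0805  0.0401]
 [ 0.5626 -0.0831  0.0414]
 [ 0.5655 -0.0804  0.0408]
 [ 0.5682 -0.0857  0.0414]
 [ 0.5717 -0.0804  0.0382]
 [ 0.5736 -0.0829  0.0421]
 [ 0.5773 -0.0857  0.0386]
 [ 0.5805 -0.0803  0.0365]
 [ 0.5836 -0.0803  0.0355]
 [ 0.5873 -0.0853  0.0434]
 [ 0.5902 -0.0826  0.0426]]
clk 1.30 pos [ 0.1648 -0.6029  0.2313] yaw 0.267 F [-0.8  1.  -0.1] w 0.0852 -> rel [ 504.7 -328.5   -8.7] turn -1.363
[[ 9.64624979e-01  2.63625965e-01  7.44822407e-06]
 [ 2.63625964e-01 -9.64624978e-01  5.25255148e-05]
 [ 2.10318325e-05 -4.87038784e-05 -9.99999999e-01]]
```

Request:
move_arm(
  moves="34 -22 -1 -0.1; 67 -44 -2 -0.2; 101 -66 -3 -0.3; 134 -87 -3 -0.4; 168 -109 -4 -0.5; 202 -131 -5 -0.6; 235 -153 -6 -0.7; 269 -174 -7 -0.8; 302 -196 -8 -0.9; 336 -218 -9 -1.0",
  grip=1,
)

```text
clock: 2.13
position: [0.4323, -0.3025, 0.2406]
tool_rot: [3.141, 0.0, 1.271]
force: [1.2, -1.4, 0.2]
grip_width: 0.0853
```

```bash
python3 - <<'E'
from h import *
rel([.565,-.153,.22],1.62)
E
```

```text
clk 2.13 pos [ 0.4323 -0.3025  0.2406] yaw 1.271 F [ 1.2 -1.4  0.2] w 0.0853 -> rel [182.   82.7  20.6] turn -0.349
```

Request:
move_arm(
  moves="30 14 3 -0.06; 61 28 7 -0.12; 91 41 10 -0.18; 121 55 14 -0.24; 152 69 17 -0.3; 182 83 20 -0.35; 182 83 50 -0.35; 182 83 80 -0.35; 182 83 80 -0.35; 182 83 80 -0.35",
)

```text
clock: 2.97
position: [0.5644, -0.1552, 0.1599]
tool_rot: [-3.139, -0.001, 1.617]
force: [0.3, 0.3, 0.6]
grip_width: 0.0851
```

```bash
python3 - <<'E'
from h import *
rel([.565,-.153,.09],1.62)
P=[]
for n in('scene','top'):
    p=bot.grab_frame(n);P.append(p['frame'])
cv2.imwrite('pics/g1.png',np.hstack([cv2.resize(P[0][100:260,180:340],(400,400)),cv2.resize(P[1][100:260,300:460],(400,400))])[...,::-1])
E
```

```text
clk 2.97 pos [ 0.5644 -0.1552  0.1599] yaw 1.617 F [0.3 0.3 0.6] w 0.0851 -> rel [ 2.1  0.8 69.9] turn -0.003
```

View pics/g1.png

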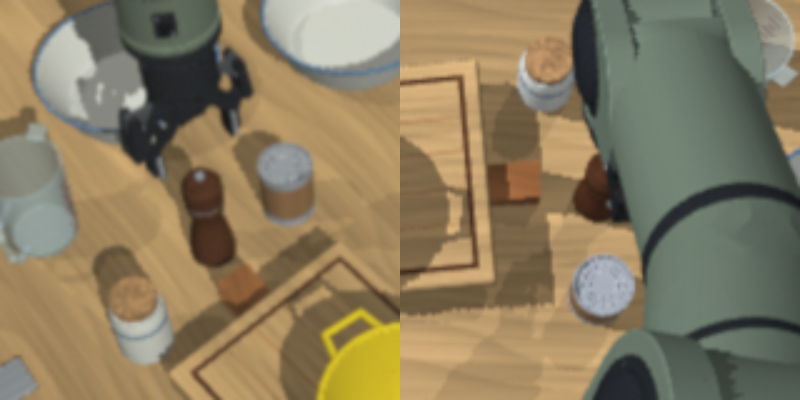

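The open fingers, at (160,150) and (237,110) in the left half, straddle the mill head at (200,180). Now descend and close.

Request:
move_arm(
  moves="2 1 25 0; 2 1 48 0; 2 1 68 0; 2 1 68 0; 2 1 68 0; 2 1 68 0; 2 1 68 0; 2 1 68 0; 2 1 68 0; 2 1 68 0",
)

```text
clock: 3.9
position: [0.5662, -0.1533, 0.0929]
tool_rot: [3.141, 0.0, 1.617]
force: [0.8, 1.4, -0.1]
grip_width: 0.0857
```

Request:
move_arm(
  moves="0 0 0 0; 0 0 0 0; 0 0 0 0; 0 0 0 0; 0 0 0 0; 0 0 0 0; 0 0 0 0; 0 0 -8 0; 0 0 -20 0; 0 0 -40 0",
  grip=0.1,
  grip_force=30,
)

```text
clock: 4.73
position: [0.5651, -0.1529, 0.1322]
tool_rot: [-3.139, -0.001, 1.617]
force: [-0.1, -0.0, -2.0]
grip_width: 0.0455
```

```bash
python3 - <<'E'
from h import *
rel([.40,-.22,.15],1.62)
E
```

```text
clk 4.73 pos [ 0.5651 -0.1529  0.1322] yaw 1.617 F [-0.1 -0.  -2. ] w 0.0455 -> rel [ -59.3 -168.1  -17.5] turn -0.003
```

Request:
move_arm(
  moves="0 0 -30 0; 0 0 -58 0; -15 -18 -62 0; -30 -45 -62 0; -45 -75 -62 0; -60 -105 -62 0; -72 -135 -62 0; -72 -160 -62 0; -72 -172 -62 0; -72 -172 -62 0",
)

```text
clock: 5.57
position: [0.3952, -0.2336, 0.1952]
tool_rot: [-3.141, 0.001, 1.615]
force: [1.7, -0.5, -1.6]
grip_width: 0.0455
```

Request:
move_arm(
  moves="0 0 25 0; 0 0 50 0; 0 0 75 0; 0 0 90 0; 0 0 97 0; 0 0 99 0; 0 0 100 0; 0 0 101 0; 0 0 101 0; 0 0 101 0",
)

```text
clock: 6.4
position: [0.3979, -0.2332, 0.094]
tool_rot: [3.141, 0.001, 1.617]
force: [0.8, -0.6, -2.8]
grip_width: 0.0452
```

```bash
python3 - <<'E'
from h import *
rel([.565,-.153,.092],1.62)
p=bot.grab_frame('scene')
cv2.imwrite('pics/m1.png',cv2.resize(p['frame'][70:270,160:400],(720,600))[...,::-1])
E
```

```text
clk 6.40 pos [ 0.3979 -0.2332  0.094 ] yaw 1.617 F [ 0.8 -0.6 -2.8] w 0.0452 -> rel [ 72.5 170.6   2.1] turn -0.003
```

View pics/m1.png

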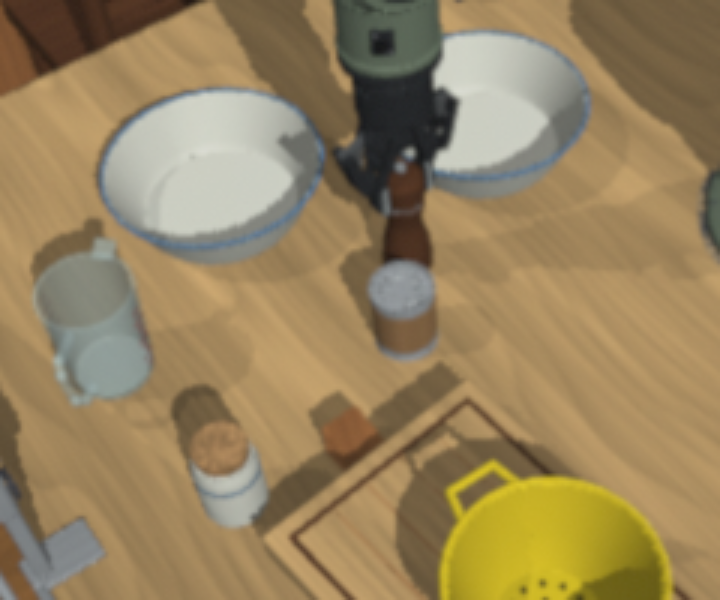

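The mill (405,215), in the gripper, hangs upright just above the table behind the tin, and the wedge's (350,433) path is clear. Lower by the last 2 mm and release gently.

Request:
move_arm(
  moves="0 0 0.5 0; 0 0 1 0; 0 0 1.5 0; 0 0 2 0; 0 0 2 0; 0 0 2 0; 0 0 2 0; 0 0 2 0; 0 0 2 0; 0 0 2 0",
)

```text
clock: 7.28
position: [0.3981, -0.2332, 0.0921]
tool_rot: [3.14, 0.001, 1.617]
force: [-3.1, 0.9, 18.7]
grip_width: 0.0456
```

Request:
move_arm(
  moves="0 0 0 0; 0 0 0 0; 0 0 0 0; 0 0 0 0; 0 0 0 0; 0 0 0 0; 0 0 0 0; 0 0 0 0; 0 0 0 0; 0 0 0 0",
  grip=1,
)

```text
clock: 8.12
position: [0.3975, -0.233, 0.0913]
tool_rot: [-3.142, -0.0, 1.617]
force: [-0.6, 0.8, -0.3]
grip_width: 0.0856
```

Request:
move_arm(
  moves="0 0 -20 0; 0 0 -50 0; 0 0 -85 0; 0 0 -115 0; 25 30 -115 0; 50 62 -115 0; 75 95 -115 0; 100 128 -115 0; 125 160 -115 0; 140 180 -115 0",
)

```text
clock: 8.95
position: [0.5732, -0.0813, 0.2063]
tool_rot: [3.141, -0.001, 1.619]
force: [-1.0, 0.6, 0.9]
grip_width: 0.0854
```

```bash
python3 - <<'E'
from h import *
np.set_printoptions(precision=4,suppress=True)
# grip point: 25mm from butt along heading
h=.055; g=np.array([.57373-.0503*(-.0865),-.0865])+.025*np.array([-np.sin(h),np.cos(h)]);print('grip',g)
rel([*g,.1],np.pi/2+h); rel([*g,.006],np.pi/2+h)
P={}
for n in('scene','top'):
    p=P[n]=bot.grab_frame(n)
    for l in('wedge_grip','mill_center'):
        for d in bot.pinpoint(p,l)[:2]:print(n,l,d['at'],round(d['conf'],2),atz(p,d['at'],.018 if l[0]=='w' else .07))
w=cloud(P['scene']).reshape(-1,3);q=w[(np.hypot(w[:,0]-.398,w[:,1]+.233)<.06)&(w[:,2]>.02)];print('mill top',q[:,2].max(),np.median(q,0))
E
```

```text
grip [ 0.5767 -0.0615]
clk 8.95 pos [ 0.5732 -0.0813  0.2063] yaw 1.619 F [-1.   0.6  0.9] w 0.0854 -> rel [ 19.4   4.3 106.3] turn -0.007
clk 8.95 pos [ 0.5732 -0.0813  0.2063] yaw 1.619 F [-1.   0.6  0.9] w 0.0854 -> rel [ 19.3   4.2 200.3] turn -0.007
scene wedge_grip [279.2, 219.3] 0.81 [ 0.5759 -0.0601  0.018 ]
scene mill_center [292.6, 147.1] 0.91 [ 0.4122 -0.2199  0.07  ]
scene mill_center [344.4, 273.9] 0.45 [0.5548 0.2026 0.07  ]
top wedge_grip [344.9, 170.9] 0.76 [ 0.585  -0.0586  0.018 ]
mill top 0.14734348640494677 [ 0.3999 -0.2164  0.0817]
```

Request:
move_arm(
  moves="9 2 35 -0.007; 18 4 70 -0.007; 18 4 100 -0.007; 18 4 130 -0.007; 18 4 160 -0.007; 18 4 180 -0.007; 18 4 190 -0.007; 18 4 196 -0.007; 18 4 199 -0.007; 18 4 199 -0.007",
)

```text
clock: 10.08
position: [0.5743, -0.0671, 0.0079]
tool_rot: [3.141, 0.0, 1.623]
force: [-0.4, -0.8, 0.5]
grip_width: 0.0852
```

```bash
python3 - <<'E'
from h import *
rel([.5767,-.063,.006],1.626)
p=bot.grab_frame('scene')
cv2.imwrite('pics/w1.png',cv2.resize(p['frame'][140:290,200:400],(800,600))[...,::-1])
E
```

```text
clk 10.08 pos [ 0.5743 -0.0671  0.0079] yaw 1.623 F [-0.4 -0.8  0.5] w 0.0852 -> rel [4.  2.6 1.9] turn -0.003
```

View pics/w1.png

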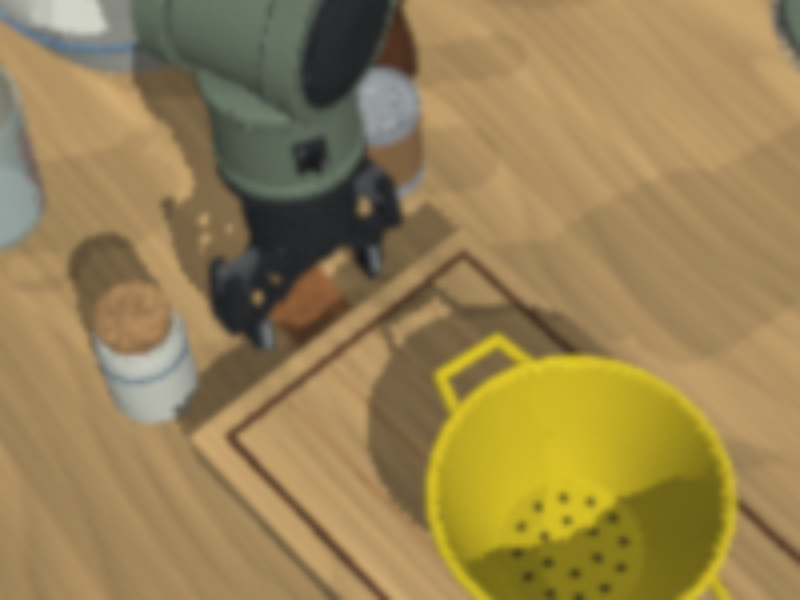

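The fingers, at (262,330) and (372,265), straddle the wedge (310,300) near its butt, clear of jar and tin. Centre by 2–3 mm and close.

Request:
move_arm(
  moves="2 1 0 0; 4 2 0 0; 4 2 1 0; 4 2 1 0; 4 2 1 0; 4 2 1 0; 4 2 1 0; 4 2 1 0; 4 2 1 0; 4 2 1 0",
  grip=0.75,
)

```text
clock: 10.97
position: [0.5758, -0.0627, 0.0063]
tool_rot: [-3.142, -0.0, 1.624]
force: [0.1, 0.2, 0.1]
grip_width: 0.0646
```

Request:
move_arm(
  moves="0 0 0 0; 0 0 0 0; 0 0 0 0; 0 0 0 0; 0 0 0 0; 0 0 0 0; 0 0 0 0; 0 0 0 0; 0 0 0 0; 0 0 0 0",
  grip=0.1,
  grip_force=60,
)

```text
clock: 11.8
position: [0.577, -0.0626, 0.0069]
tool_rot: [3.139, 0.0, 1.624]
force: [4.0, -1.4, 4.9]
grip_width: 0.039
```

Request:
move_arm(
  moves="-2 0 0 0; -4 0 0 0; -6 0 0 0; -8 0 0 0; -8 0 0 0; -10 0 0 0; -12 0 0 0; -14 0 0 0; -16 0 0 0; -16 0 0 0",
)

```text
clock: 12.63
position: [0.5776, -0.0754, 0.0069]
tool_rot: [3.139, -0.004, 1.626]
force: [-0.4, 16.3, 8.7]
grip_width: 0.0391
```

```bash
cat > chk.py <<'E'
from h import *
np.set_printoptions(precision=4,suppress=True)
p=bot.grab_frame('scene');w=cloud(p);A=w.reshape(-1,3)
def board(A):
    q=A[(abs(A[:,0]-.56)<.2)&(A[:,1]>-.05)&(A[:,1]<.4)&(A[:,2]>.028)&(A[:,2]<.068)];X=np.c_[q[:,:2],np.ones(len(q))]
    k=np.linalg.lstsq(X,q[:,2],rcond=None)[0]
    for _ in range(4):
        i=abs(X@k-q[:,2])<.003;k=np.linalg.lstsq(X[i],q[i,2],rcond=None)[0]
    return k,q[i],cv2.minAreaRect((q[i,:2]*1000).astype(np.float32))
A0=cloud(dict(np.load('scene0.npz'))).reshape(-1,3)
for a in(A0,A):
    k,q,r=board(a);y=q[:,1];print('slope',k[:2],'y range',np.percentile(y,[.1,99.9]),'x',np.percentile(q[:,0],[.1,99.9]),len(q))
for l in('board_far','colander','wedge_grip','wedge_tip'):
    d=bot.pinpoint(p,l)[:1]
    if d: print(l,d[0]['at'],round(d[0]['conf'],2),atz(p,d[0]['at'],{'board_far':0,'colander':.04}.get(l,.01)))
rel([.5767,-.0626-.1,.0063],1.624)
E
python3 chk.py
```

```text
slope [ 0.0033 -0.0617] y range [-0.0359  0.3573] x [0.4258 0.7035] 8157
slope [ 0.0021 -0.0533] y range [-0.0363  0.3567] x [0.4259 0.7018] 8116
board_far [232.3, 137.7] 0.75 [ 0.5119 -0.433   0.    ]
colander [342.2, 274.7] 0.94 [0.5506 0.1902 0.04  ]
wedge_grip [276.2, 215.7] 0.67 [ 0.5733 -0.0803  0.01  ]
wedge_tip [282.1, 226.0] 0.41 [ 0.5797 -0.0412  0.01  ]
clk 12.88 pos [ 0.5776 -0.0753  0.0069] yaw 1.626 F [ 0.8 15.5  8.9] w 0.0389 -> rel [-87.1  -5.7   0.3] turn 0.002
```

Request:
move_arm(
  moves="-2 0 0 0; -4 0 0 0; -6 0 0 0; -8 0 0 0; -10 0 0 0; -10 0 0 0; -12 0 0 0; -14 0 0 0; -16 0 0 0; -16 0 0 0",
)

```text
clock: 13.72
position: [0.5784, -0.0912, 0.0069]
tool_rot: [3.14, -0.004, 1.626]
force: [0.2, 16.4, 10.1]
grip_width: 0.0392
```

Request:
move_arm(
  moves="-2 0 0 0; -4 0 0 0; -6 0 0 0; -8 0 0 0; -10 0 0 0; -12 0 0 0; -12 0 0 0; -12 0 0 0; -12 0 0 0; -12 0 0 0",
)

```text
clock: 14.55
position: [0.5791, -0.1031, 0.0069]
tool_rot: [3.14, -0.003, 1.626]
force: [0.5, 15.8, 10.1]
grip_width: 0.0391
```

```bash
python3 chk.py
```

```text
slope [ 0.0033 -0.0617] y range [-0.0359  0.3573] x [0.4258 0.7035] 8157
slope [ 0.0004 -0.0338] y range [-0.0364  0.357 ] x [0.426  0.7027] 7989
board_far [378.0, 320.5] 0.84 [0.5461 0.328  0.    ]
colander [345.0, 276.1] 0.78 [0.5475 0.1976 0.04  ]
wedge_grip [269.6, 207.3] 0.61 [ 0.5721 -0.1163  0.01  ]
clk 14.80 pos [ 0.5791 -0.1031  0.0069] yaw 1.626 F [ 0.1 17.  10.1] w 0.0394 -> rel [-59.3  -5.7   0.4] turn 0.002
```

Request:
move_arm(
  moves="-2 0 0 0; -4 0 0 0; -6 0 0 0; -8 0 0 0; -8 0 0 0; -10 0 0 0; -12 0 0 0; -14 0 0 0; -16 0 0 0; -16 0 0 0",
)

```text
clock: 15.63
position: [0.5799, -0.1191, 0.0069]
tool_rot: [3.14, -0.004, 1.626]
force: [-0.4, 16.6, 10.4]
grip_width: 0.0389
```

Request:
move_arm(
  moves="-2 0 0 0; -4 0 0 0; -6 0 0 0; -8 0 0 0; -8 0 0 0; -10 0 0 0; -12 0 0 0; -14 0 0 0; -16 0 0 0; -16 0 0 0",
)

```text
clock: 16.47
position: [0.5808, -0.1349, 0.0069]
tool_rot: [3.14, -0.004, 1.626]
force: [-1.3, 18.0, 11.1]
grip_width: 0.0393
```

Request:
move_arm(
  moves="-2 0 0 0; -4 0 0 0; -6 0 0 0; -8 0 0 0; -8 0 0 0; -10 0 0 0; -12 0 0 0; -14 0 0 0; -16 0 0 0; -16 0 0 0",
)

```text
clock: 17.3
position: [0.5816, -0.1529, 0.0069]
tool_rot: [3.14, -0.002, 1.625]
force: [-0.4, 6.9, 9.9]
grip_width: 0.0391
```

```bash
python3 chk.py
```

```text
slope [ 0.0033 -0.0617] y range [-0.0359  0.3573] x [0.4258 0.7035] 8157
slope [-0.0042 -0.0022] y range [-0.0372  0.3557] x [0.4257 0.7028] 7889
board_far [379.8, 319.2] 0.71 [0.5403 0.3282 0.    ]
colander [340.4, 275.2] 0.88 [0.5551 0.1885 0.04  ]
wedge_grip [258.4, 197.3] 0.75 [ 0.5784 -0.1666  0.01  ]
wedge_tip [287.1, 227.4] 0.96 [ 0.5712 -0.0287  0.01  ]
clk 17.55 pos [ 0.5816 -0.153   0.0069] yaw 1.625 F [0.2 7.  9.6] w 0.0389 -> rel [-9.3 -5.4  0.6] turn 0.001
```

Request:
move_arm(
  moves="-3 0 0 0; -6 0 0 0; -10 0 0 0; -15 0 0 0; -20 0 0 0; -25 0 0 0; -30 0 0 0; -35 0 0 0; -40 0 0 0; -40 0 0 0",
)

```text
clock: 18.38
position: [0.5836, -0.1943, 0.0069]
tool_rot: [3.14, -0.001, 1.624]
force: [0.9, 1.0, 9.5]
grip_width: 0.0391
```

Request:
move_arm(
  moves="0 0 -3 0; 0 0 -8 0; 0 0 -18 0; 0 0 -30 0; 0 0 -45 0; 0 0 -60 0; 0 0 -80 0; 0 0 -100 0; 0 0 -115 0; 0 0 -115 0",
)

```text
clock: 19.22
position: [0.5843, -0.1948, 0.1255]
tool_rot: [3.137, 0.002, 1.624]
force: [0.3, -1.3, -1.4]
grip_width: 0.0388
```

```bash
python3 chk.py; python3 - <<'E'
from h import *
rel([.516,-.476,.12],1.625)
p=bot.grab_frame('scene');q=bot.grab_frame('top')
for n,x in(('s',p),('t',q)):
    for l in('bowl','wedge_center','wedge_tip'):
        print(n,l,[(np.round(d['at'],1),round(d['conf'],2)) for d in bot.pinpoint(x,l)[:3]])
cv2.imwrite('pics/l1.png',cv2.resize(p['frame'][60:300,140:440],(750,600))[...,::-1])
E
```

```text
slope [ 0.0033 -0.0617] y range [-0.0359  0.3573] x [0.4258 0.7035] 8157
slope [-0.0035 -0.0016] y range [-0.038   0.3555] x [0.4257 0.7032] 7914
board_far [379.1, 318.9] 0.89 [0.5412 0.3266 0.    ]
colander [343.6, 274.5] 0.57 [0.5475 0.192  0.04  ]
wedge_grip [248.0, 164.4] 0.97 [ 0.5354 -0.2938  0.01  ]
wedge_tip [272.4, 195.7] 0.71 [ 0.5424 -0.146   0.01  ]
clk 19.47 pos [ 0.5823 -0.1944  0.1207] yaw 1.624 F [ 0.1  0.2 -1. ] w 0.0391 -> rel [ 32.   -3.8 114.4] turn -0.000
clk 19.47 pos [ 0.5823 -0.1944  0.1207] yaw 1.624 F [ 0.1  0.2 -1. ] w 0.0391 -> rel [-277.7  -81.1    0.7] turn -0.001
s bowl [(array([320.7, 118.2]), 0.91), (array([379.5, 317.4]), 0.43)]
s wedge_center [(array([258.5, 177.9]), 0.63)]
s wedge_tip [(array([273.8, 196. ]), 0.85)]
t bowl [(array([474.3, 198.8]), 0.98), (array([358.8, 128.8]), 0.16)]
t wedge_center [(array([380.9, 164.5]), 0.56)]
t wedge_tip [(array([398.6, 161.7]), 0.67), (array([351.2, 165.1]), 0.6)]
```

View pics/l1.png

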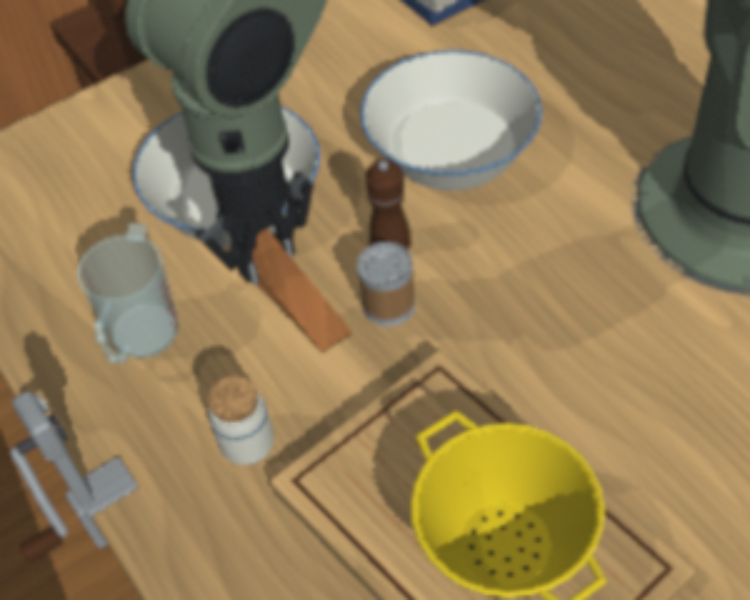

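The wedge (295,290) hangs level from the gripper. The board is flat, the colander unmoved, and the mill, tin and jar are upright. Carry it over the bowl.

Request:
move_arm(
  moves="-20 -8 0 0; -45 -18 0 0; -75 -28 0 0; -105 -38 0 0; -135 -48 0 0; -165 -56 0 0; -195 -64 0 0; -225 -71 0 0; -255 -76 0 0; -277 -79 0 0",
)

```text
clock: 20.7
position: [0.5172, -0.4783, 0.1211]
tool_rot: [-3.141, 0.001, 1.622]
force: [0.8, -0.4, -1.6]
grip_width: 0.0391
```

Request:
move_arm(
  moves="0 0 0 0; 0 0 0 0; 0 0 10 0; 0 0 20 0; 0 0 30 0; 0 0 40 0; 0 0 50 0; 0 0 55 0; 0 0 55 0; 0 0 55 0",
)

```text
clock: 21.53
position: [0.5186, -0.4751, 0.0661]
tool_rot: [-3.141, -0.0, 1.624]
force: [-0.5, -1.0, -0.6]
grip_width: 0.0392
```

```bash
python3 - <<'E'
from h import *
rel([.518,-.475,.01],1.625)
p=bot.grab_frame('scene');q=bot.grab_frame('top')
for x in(p,q):
    for l,z in(('wedge_tip',.065),('bowl',0)):
        for d in bot.pinpoint(x,l)[:2]:print(l,np.round(d['at']),round(d['conf'],2),np.round(atz(x,d['at'],z),3))
cv2.imwrite('pics/b1.png',np.hstack([cv2.resize(p['frame'][70:190,170:290],(400,400)),cv2.resize(q['frame'][140:260,420:540],(400,400))])[...,::-1])
E
```

```text
clk 21.53 pos [ 0.5186 -0.4751  0.0661] yaw 1.624 F [-0.5 -1.  -0.6] w 0.0392 -> rel [ 0.1 -0.6 56.1] turn -0.001
wedge_tip [243. 139.] 0.6 [ 0.51  -0.348  0.065]
bowl [322. 116.] 0.79 [ 0.216 -0.332  0.   ]
bowl [234. 138.] 0.75 [ 0.51  -0.427  0.   ]
wedge_tip [453. 196.] 0.9 [ 0.513 -0.345  0.065]
wedge_tip [333. 173.] 0.59 [ 0.567 -0.026  0.065]
bowl [442. 300.] 0.75 [ 0.24  -0.327  0.   ]
bowl [474. 200.] 0.66 [ 0.516 -0.418  0.   ]
```

View pics/b1.png

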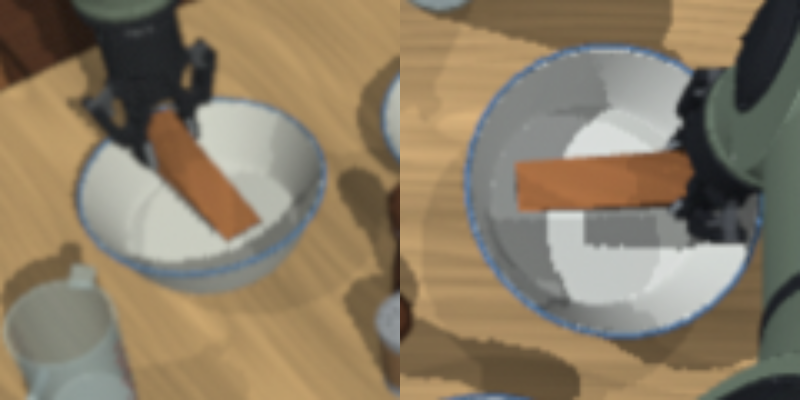

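Tip is at (235,235) on the left and (520,185) on the right. The wedge is well centred over the bowl floor and inside the rim, so lower slowly.

Request:
move_arm(
  moves="0 0 7 0; 0 0 14 0; 0 0 21 0; 0 0 28 0; 0 0 35 0; 0 0 40 0; 0 0 44 0; 0 0 48 0; 0 0 50 0; 0 0 52 0",
)

```text
clock: 22.67
position: [0.5186, -0.4752, 0.0142]
tool_rot: [3.142, 0.0, 1.624]
force: [0.0, 0.3, -1.9]
grip_width: 0.039
```

Request:
move_arm(
  moves="0 0 0.5 0; 0 0 1 0; 0 0 1.5 0; 0 0 1.5 0; 0 0 1.5 0; 0 0 1.5 0; 0 0 1.5 0; 0 0 1.5 0; 0 0 1.5 0; 0 0 1.5 0",
)

```text
clock: 23.5
position: [0.5186, -0.4752, 0.0128]
tool_rot: [3.142, -0.0, 1.624]
force: [0.6, -0.0, -0.4]
grip_width: 0.0391
```

Request:
move_arm(
  moves="0 0 0.7 0; 0 0 1.4 0; 0 0 1.4 0; 0 0 1.4 0; 0 0 1.4 0; 0 0 1.4 0; 0 0 1.4 0; 0 0 1.4 0; 0 0 1.4 0; 0 0 1.4 0",
)

```text
clock: 24.33
position: [0.5186, -0.4752, 0.0114]
tool_rot: [3.142, 0.0, 1.624]
force: [-1.0, 0.1, -1.3]
grip_width: 0.0386
```

Request:
move_arm(
  moves="0 0 0 0; 0 0 0 0; 0 0 0 0; 0 0 0 0; 0 0 0 0; 0 0 0 0; 0 0 0 0; 0 0 -2 0; 0 0 -6 0; 0 0 -12 0",
  grip=0.62,
)

```text
clock: 25.17
position: [0.5184, -0.475, 0.0235]
tool_rot: [-3.141, -0.0, 1.624]
force: [0.2, -0.0, 0.8]
grip_width: 0.0527
```

Request:
move_arm(
  moves="0 0 -15 0; 0 0 -35 0; 0 0 -60 0; 0 0 -90 0; 0 0 -120 0; 0 0 -160 0; -20 0 -190 0; -40 0 -190 0; -60 0 -190 0; -60 0 -190 0",
)

```text
clock: 26.0
position: [0.5205, -0.539, 0.2151]
tool_rot: [3.141, 0.003, 1.62]
force: [-1.4, -0.8, 0.1]
grip_width: 0.053
```

```bash
python3 chk.py; python3 - <<'E'
from h import *
p=bot.grab_frame('scene');q=bot.grab_frame('top')
for x in(p,q):
    for l,z in(('wedge_tip',.005),('wedge_center',.015),('bowl',0),('mill_center',.07),('tin_center',.039),('jar_center',.048),('jug_center',.0625)):
        for d in bot.pinpoint(x,l)[:2]:print(l,np.round(d['at']),round(d['conf'],2),np.round(atz(x,d['at'],z),3))
cv2.imwrite('pics/e1.png',np.hstack([cv2.resize(p['frame'][70:270,170:370],(400,400)),cv2.resize(q['frame'][70:270,360:560],(400,400))])[...,::-1])
E
```

```text
slope [ 0.0033 -0.0617] y range [-0.0359  0.3573] x [0.4258 0.7035] 8157
slope [-0.0038 -0.0016] y range [-0.0376  0.3556] x [0.4259 0.7027] 7874
board_far [379.0, 317.0] 0.9 [0.5381 0.3227 0.    ]
colander [342.7, 275.0] 0.65 [0.5501 0.1917 0.04  ]
wedge_grip [224.2, 124.3] 0.82 [ 0.5053 -0.4945  0.01  ]
wedge_tip [244.1, 153.2] 0.67 [ 0.5205 -0.3414  0.01  ]
clk 26.25 pos [ 0.5221 -0.5343  0.214 ] yaw 1.625 F [ 0.1 -0.1 -0.1] w 0.0528 -> rel [368.1  74.5 207.8] turn 0.001
wedge_tip [247. 151.] 0.82 [ 0.507 -0.349  0.005]
wedge_tip [223. 125.] 0.25 [ 0.507 -0.5    0.005]
wedge_center [234. 136.] 0.95 [ 0.509 -0.424  0.015]
wedge_center [342. 277.] 0.66 [0.546 0.187 0.015]
bowl [321. 117.] 0.8 [ 0.222 -0.328  0.   ]
bowl [236. 137.] 0.79 [ 0.5   -0.427  0.   ]
mill_center [294. 141.] 0.64 [ 0.393 -0.238  0.07 ]
mill_center [233. 228.] 0.16 [ 0.704 -0.081  0.07 ]
tin_center [293. 172.] 0.97 [ 0.455 -0.161  0.039]
jar_center [248. 152.] 0.68 [ 0.523 -0.306  0.048]
jar_center [235. 228.] 0.59 [ 0.696 -0.093  0.048]
jug_center [195. 183.] 0.85 [ 0.712 -0.286  0.062]
jug_center [231. 136.] 0.71 [ 0.532 -0.384  0.062]
wedge_tip [449. 200.] 0.57 [ 0.514 -0.348  0.005]
wedge_tip [205. 181.] 0.5 [0.551 0.332 0.005]
wedge_center [476. 198.] 0.81 [ 0.518 -0.42   0.015]
bowl [439. 300.] 0.95 [ 0.241 -0.318  0.   ]
bowl [476. 198.] 0.77 [ 0.521 -0.425  0.   ]
mill_center [411. 238.] 0.66 [ 0.398 -0.233  0.07 ]
mill_center [450. 200.] 0.31 [ 0.5   -0.334  0.07 ]
tin_center [378. 215.] 0.92 [ 0.46  -0.15   0.039]
jar_center [360. 132.] 0.76 [ 0.689 -0.098  0.048]
jug_center [436. 121.] 0.98 [ 0.72  -0.302  0.062]
```

View pics/e1.png

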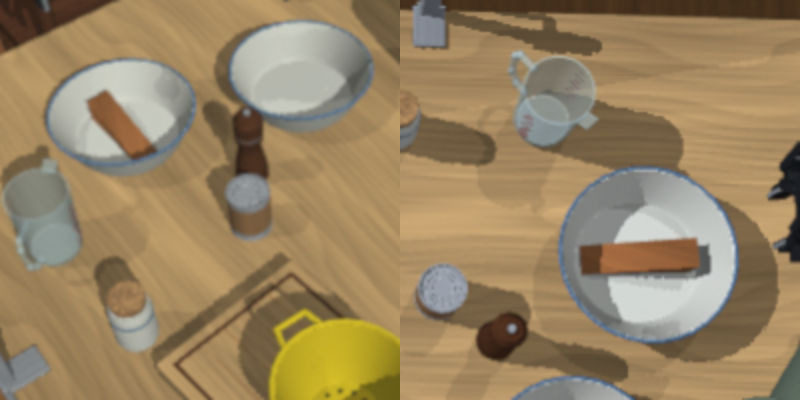

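The wedge lies in the correct bowl, at (120,125) on the left and (640,257) on the right. Everything is upright and the gripper is clear.

```bash
python3 -c "
from workcell import bot
print(bot.job_done())"
```

```text
the job is handed in; nothing more can be done
None
```

I finished the task and handed it in at about 26 s of the 61 s allowed; no verdict was reported.

**What I did**
- **Mill:** it stood behind the wedge, so I moved it upright to about (0.40, -0.23).
- **Wedge out:** I drew it backward in small tugs at about 16–18 N. I paused with the board at about 0.034 rad, then let it down flat.
- **Wedge in bowl:** I laid it in the bowl farthest to the robot's right and moved the arm clear.

**Last checks**
- **Board:** tilt measured about 0.004 rad, within camera noise, and its far edge had moved about 2 mm.
- **Wedge and bowl:** the wedge centre is within about 1 cm of the bowl's axis.
- **Colander, jug and bowl:** the colander and jug matched their starting positions within measuring error. The bowl's detections scatter by up to 2 cm between the two cameras, but both pictures show it in place.
- **Tin, jar and mill:** all three stand upright in the last picture.

**Disagreements**
- The networks gave a few false detections, such as a jar in the bowl and one board_far at the bowl. The pictures contradicted them, so I ignored them.
- The camera depth read about 5–7 mm too high.

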